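Tuck a flashing under a lapped shingle and hold it down

TASK

On the roof sample, slide the thin leaf of the aluminium flashing angle under the loose middle shingle of the upper course, square and centred between its nailed neighbours and fully home against the batten, without lifting the shingle. Then press the flashing firmly flat on the lower course and finish while still holding it pressed there, ready for nailing. Leave the other things on the bench where they are.

Things in the scene. Friction and masses are not known exactly. Their poses are not given: they have to be found in the camera images.
- roof: Level roof sample fixed to the bench, 200 (x) by 264 (y) mm; origin at the centre of its underside, x up the roof, z up. Smooth top of the lower course: z = 23 mm, x = -100 to 40 mm. At x = 40 mm a 9 mm high batten is the stop. Upper course: x = 0 to 100 mm, top at z = 39 mm; a loose middle shingle (y = -78 to 78 mm) on the batten, and nailed ones with no gap below them from |y| = 83 mm outwards.
- mouth (a point): Centre of the mouth of the slot below the overhang of the middle shingle: x = 0, y = 0, z = 27.5 mm in the roof's frame, with its axes. The slot is open towards -x, 9 mm high (z = 23 to 32 mm), 40 mm deep (x = 0 to 40 mm, where the batten stops it) and 166 mm wide.
- shingle (a joint): Hinge of the loose middle shingle along its upper edge (x = 100 mm, z = 32 mm in the roof's frame), rad: 0 = lying flat on the batten, positive = its free lower edge lifted (0.01 rad lifts it 1 mm). It weighs about 70 g, falls back by itself and lifts easily if anything pushes up below it.
- upstand (a point): Loose plain aluminium flashing angle, 0.12 kg, lying on its leaf: 80 (x) by 120 (y) by 3 mm. Its upstand, 10 mm thick (x) and 120 mm long (y), runs along the leaf's rear (-x) edge and rises to 45 mm above the leaf's underside; pinch it across its thickness. This point is the upstand's centre, 24 mm above the leaf's underside; x points to the leaf's free edge, z up.
- leaf_edge (a point): Middle of the free edge of the flashing's leaf, half-way through its 3 mm: 75 mm ahead (+x) of the upstand's centre and 22.5 mm below it; same axes. This edge goes into the slot.
- flashing: The same flashing; origin at the centre of the underside of its leaf, 35 mm ahead (+x) of the upstand's centre; same axes.
- sanding_block: Loose bystander: wooden sanding block 67x112x28 mm on the other side of the roof sample; origin under its centre.
- screw_jar: Loose bystander: grey jar with a black lid, 64 mm across, 73 mm high; origin under its centre.
Things that resemble listed ones, but are neither listed nor needed, are in the scene too. Of the things that look like the flashing, the larger one is meant.

How it is judged:
On the way, in this order (a step that is already met when the one before it is completed fails the run):
1. the flashing has been picked up, its leaf clear of the bench and of the roof sample (height (world z) of flashing above 0.03 m and contact force between the fingers and flashing above 1 N and contact force between flashing and roof below 0.1 N), for 0.1 s.
2. the leaf's edge has entered the slot under the middle shingle (x of leaf_edge in the frame of roof above 0.01 m and z of leaf_edge in the frame of roof between 0.022 and 0.031 m and y of leaf_edge in the frame of roof between -0.018 and 0.018 m), for 0.1 s.
At the end, for the whole second after the job is handed in: The leaf edge is at least 32 mm into the 40 mm slot, within 18 mm of its middle, square within 0.07 rad; the leaf is flat (0.035 rad, edge within 3 mm); the shingle lies flat (under 0.02 rad); the fingers hold the flashing (over 2 N) and press it on the roof sample with over 4 N; it is at rest (x of leaf_edge in the frame of roof between 0.032 and 0.044 m and y of leaf_edge in the frame of roof between -0.018 and 0.018 m and z of leaf_edge in the frame of roof below 0.0275 m and angle between the x axis of flashing and the x axis of roof, either way round below 0.07 rad and angle between flashing's own z axis and vertical below 0.035 rad and value of joint shingle below 0.02 rad and contact force between flashing and roof above 4 N and contact force between the fingers and flashing above 2 N and linear speed of flashing below 0.01 m/s); the arm keeps its last pose, push and grip.
It fails at once if the loose shingle is lifted by more than 6 mm at its free edge (value of joint shingle above 0.06 rad).
It fails at once if the sanding block is moved by more than 20 mm (distance of sanding_block from where it was at the start of the episode above 0.02 m).
It fails at once if the jar is moved by more than 20 mm (distance of screw_jar from where it was at the start of the episode above 0.02 m).
It also fails if it takes over 42 s, if anything falls off the work surface, if the arm or the gripper's body presses on something with over 40 N, if the wrist force passes 120 N, or if a joint passes its speed limit or range.

ROBOT

A 7-joint arm with a two-finger parallel gripper is mounted at the origin on the work surface; the furniture and walls round the work are solid. World frame = base frame: x ahead of the robot, y to its left, z up, the work surface at z = 0. Lengths are in m, angles in rad, forces in N, time in s.
With the tool pointing down it reaches from about 0.4 to 0.85 m from the base axis. Payload 10.4 kg.
Tool frame: the origin (TCP) lies on the centre line of the jaws, within the pads' length; the fingertips stand 25 mm ahead of it and the grasp point (between the pads) lies 6 mm ahead of it; z points along the fingers, y is the line along which they close (so a half turn about z gives the same grasp; the last joint's range is limited). The gripper opens to 85 mm and grips with 20 to 120 N. Pads are 22 mm wide; open, the fingers measure 114 mm over their backs; the gripper's body (76 mm by 85 mm) begins 54 mm behind the grasp point. The pads swing forward as they close: fully open they stand 13 mm farther back than shut.
Start: joints at [1.31, 0.332, -0.065, 1.46, 0.022, 1.35, -0.088], TCP at [0.147, -0.607, 0.234] pointing down, gripper open.
Joint ranges: [-2.6, 2.6], [-0.5, 2.12], [-1.47, 1.34], [0.16, 2.42], [-1.27, 4.41], [0.06, 2.06], [-2.6, 2.6]. Speed limits (rad/s): [2.22, 2.22, 2.79, 2.79, 3.14, 3.14, 3.14].

INTERFACE

Orientations are given as a rotation vector (axis times angle).
In Python, from bench import readout, camera, calibration, r gives the robot as it stands.
- The arm moves only by the tool drive_tool, never from a script. Its argument "deltas" is a list that holds one entry, the list of rows, each a list of 7 numbers: the turn, a rotation vector about the tool's x, y, z in rad, then the shift along the tool's x, y, z in m, then the closure, from -1 (fully open) to 1 (shut), so that 0 is half open. A call has 1 to 8 rows; each row shifts and turns the commanded pose from where the row before left it, along the tool's axes as they then stand; what a row does not reach is not made up. A row lasts 1/12 s, in which the tool goes at most 41.7 mm and 7.16 degrees, less where a joint would pass 70% of its speed; a pose out of reach is approached as far as the arm can. A call is refused whole if a number of a shift passes 0.0417 or a number of a turn 0.125, either way. A call with a gripper value outside its range is refused whole. The fingers move at their own pace and stop on an object; "squeeze" is the grip in N (left out, the last holds). Time passes only in rows, so rows that do not move let the fingers close. It gives the time, the measured TCP pose, the force, the opening and the grip force at its end, in the units of the state.
- readout.get_state(): the state, without advancing time (a new reading comes with each control period).
- camera(name): name is "side" or "top" or "wrist"; returns the picture (400x640x3 uint8, red, green, blue); there is no depth.
- calibration(name): a dict with "camera_matrix" (3x3 intrinsics, pixels), "k1" (the pictures are not rectified: a ray, as slopes to the right and down, at radius r is drawn at 1 + k1 r^2 times it, then the intrinsics apply), "rvec" (rotation vector, rad) and "tvec" (3), from world to camera coordinates, as OpenCV has them; the wrist camera has in their place "hand_eye" (4x4, takes a point from camera to tool coordinates, whose origin is the TCP and whose axes are the flange's). Camera axes: x right, y down, z forward; pixel columns grow to the right and rows downward; lengths in m; the calibration is good to about 2 mm. A picture is of the moment at which its call begins: read the wrist's pose just before it. calibration takes no time and is no camera call.
- r.job_done(): hands the job in; it is judged then, once.
The state is a dict: "clock": time; "q": joint angles; "dq": joint speeds; "joint_torque": joint torques, N m; "position": TCP position; "orientation": TCP orientation; "force": force on the tool from outside, world axes, zero at the start; "moment": the same for the moment, N m; "width": finger opening in m; "gripper_force": force on a finger pad.
Only numpy, scipy, OpenCV 4.12 (cv2) and the standard library are available. Lean on these libraries where they do the work, as an engineer would, in place of code of your own. Each camera call takes 0.05 s, during which the arm holds its last target. There are 200 camera calls.

## Working session

There is one attempt and no reset: what is moved stays moved. The work goes in short steps, Python scripts to look and compute and a tool call to move; the robot and the scene stay as the last step left them, time stands still between calls to the robot, and variables do not carry over. Pictures are saved under pics/ and viewed, at most 10 in all, crops included, and the job is handed in when it is done.

Besides the shell and the picture viewer there is one more tool, called after ">>>" by a JSON object that holds its "name" and its "arguments", one argument or row to a line. drive_tool: Moves the arm, as the interface text tells. Its arguments: {"type":"object","properties":{"deltas":{"type":"array"},"squeeze":{"type":"number"}},"required":["deltas"]}

```bash
mkdir -p pics; ls; python3 - <<'E'
from bench import readout, camera, calibration, r
import cv2,numpy as np
s=readout.get_state(); print(s['clock'],s['position'],s['orientation'],s['width'])
for n in('top','side'):
    cv2.imwrite(f'pics/{n}0.png',camera(n)[:,:,::-1]); c=calibration(n)
    R=cv2.Rodrigues(np.array(c['rvec']))[0]; print(n,c['camera_matrix'],c['k1'],(-R.T@np.array(c['tvec']).ravel()))
print(calibration('wrist'))
E
```

```text
pics
0.0 [ 0.14714613 -0.6070337   0.23338367] [-3.11794796e+00 -3.72531941e-01  3.51342092e-04] 0.0857731609781419
top [[512.51991624   0.         323.43390385]
 [  0.         512.51991624 195.65114716]
 [  0.           0.           1.        ]] -0.15550524732791232 [0.24395324 0.00569732 1.33497038]
side [[501.47027956   0.         324.52453762]
 [  0.         501.47027956 197.79217858]
 [  0.           0.           1.        ]] -0.05057230121100212 [0.38044568 1.23441472 0.83748223]
{'camera_matrix': array([[359.91228487,   0.        , 318.96269546],
       [  0.        , 359.91228487, 201.6417342 ],
       [  0.        ,   0.        ,   1.        ]]), 'k1': -0.055171145597325166, 'hand_eye': array([[-1.13726975e-03, -9.59729118e-01, -2.80924770e-01,
         7.07031846e-02],
       [ 9.99999353e-01, -1.08249432e-03, -3.50156711e-04,
         9.78685920e-05],
       [ 3.19561224e-05, -2.80924987e-01,  9.59729728e-01,
        -1.39466344e-01],
       [ 0.00000000e+00,  0.00000000e+00,  0.00000000e+00,
         1.00000000e+00]])}
```

View pics/top0.png

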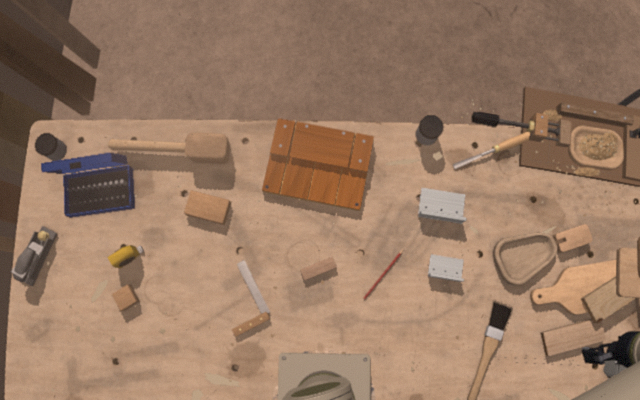

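View pics/side0.png

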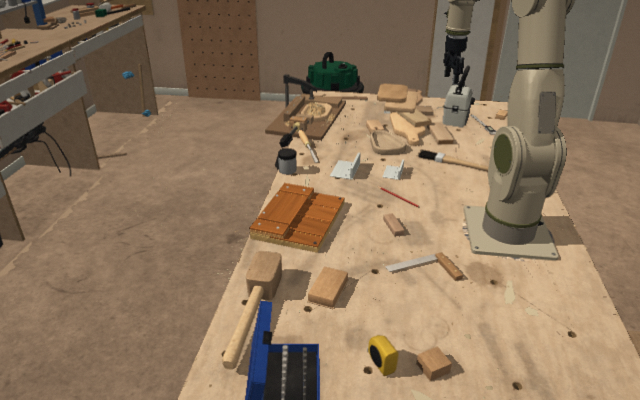

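Top view: two angle-like items, at (442,205), the larger, and at (446,268), the smaller. The larger fits the description. The roof is at (320,163), upper course towards the top of the picture. The jar is at (430,129) and the sanding block at (207,207). I confirm with an enlarged crop.

```bash
cat > h.py <<'E'
from bench import readout, camera, calibration, r
import cv2,numpy as np
def pose(s):
    T=np.eye(4);T[:3,:3]=cv2.Rodrigues(np.array(s['orientation'],float))[0];T[:3,3]=s['position'];return T
def ray(n,px,T=None):
    c=calibration(n);K=c['camera_matrix']
    px=np.atleast_2d(np.array(px,float)); d=(px-[K[0,2],K[1,2]])/[K[0,0],K[1,1]]; u=d.copy()
    for _ in range(20): u=d/(1+c['k1']*(u**2).sum(1,keepdims=True))
    v=np.c_[u,np.ones(len(u))]
    if n=='wrist': M=T@c['hand_eye'];return M[:3,3],v@M[:3,:3].T
    R=cv2.Rodrigues(np.array(c['rvec']))[0];return -R.T@np.array(c['tvec']).ravel(),v@R
def onz(n,px,z,T=None):
    o,d=ray(n,px,T);return o+d*((z-o[2])/d[:,2])[:,None]
E
python3 - <<'E'
import cv2,numpy as np
a=cv2.imread('pics/top0.png');b=cv2.imread('pics/side0.png')
A=cv2.resize(a[180:290,400:490],None,fx=5,fy=5,interpolation=2)
B=cv2.resize(b[140:190,320:420],None,fx=3.4,fy=3.4,interpolation=2)
C=cv2.resize(a[110:220,255:385],None,fx=2.6,fy=2.6,interpolation=2)
o=np.zeros((550,800,3),np.uint8);o[:A.shape[0],:450]=A;o[:B.shape[0],455:795]=B;o[200:200+C.shape[0],455:455+C.shape[1]]=C
cv2.imwrite('pics/crop1.png',o)
E
```

```text
(no output)
```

View pics/crop1.png

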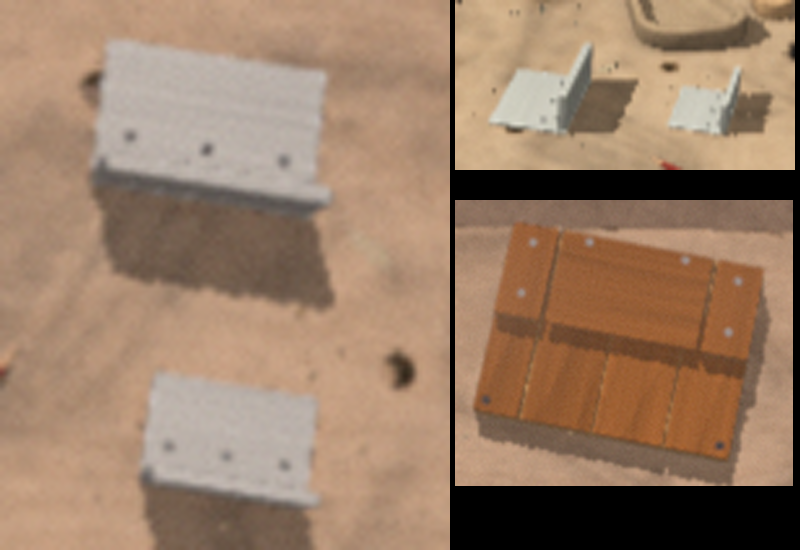

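The crop confirms it. The larger angle (top-view px 421–466, 188–222) has its upstand on the near (-x) edge and its leaf edge pointing up the picture. The roof is turned by a similar angle.

```bash
python3 - <<'E'
from h import *
f=onz('top',[(421.4,188),(465.2,194.4)],.003);print('leaf edge',f,np.linalg.norm(f[0]-f[1]))
d=f[0]-f[1];print('yaw',np.arctan2(-d[0],d[1]))
u=onz('top',[(419.8,212),(466,217.6),(419,214.5),(466,220.5)],.045);print('upstand top',u)
lo=onz('top',[(263.5,191.5),(359.6,209.2)],.023);up=onz('top',[(278.1,118.5),(373.5,136.2)],.039)
for n,p in(('lo',lo),('up',up)):
    d=p[0]-p[1];print(n,p,np.linalg.norm(d),'yaw',np.arctan2(-d[0],d[1]))
v=up.mean(0)-lo.mean(0);print('len',v,np.arctan2(v[1],v[0]),'ctr',(up.mean(0)+lo.mean(0))/2)
# colour-mask wrist pose
print(pose(readout.get_state()))
E
```

```text
leaf edge [[ 0.54765694 -0.25168162  0.003     ]
 [ 0.53230652 -0.37078538  0.003     ]] 0.12008888255610824
yaw -0.1281761493760275
upstand top [[ 0.47478908 -0.23809692  0.045     ]
 [ 0.46200277 -0.35874293  0.045     ]
 [ 0.46823984 -0.23590011  0.045     ]
 [ 0.45442271 -0.35847489  0.045     ]]
lo [[ 0.52608843  0.1677699   0.023     ]
 [ 0.48348237 -0.08450708  0.023     ]] 0.25584947220651283 yaw -0.16730726127746104
up [[ 0.72346423  0.13549903  0.039     ]
 [ 0.67821665 -0.11989011  0.039     ]] 0.25936645354132803 yaw -0.1753515079900917
len [ 0.19605504 -0.03382695  0.016     ] -0.1708558498131505 ctr [0.60281292 0.02471794 0.031     ]
[[ 9.71869189e-01  2.35521024e-01 -3.57100827e-04  1.47124849e-01]
 [ 2.35521289e-01 -9.71868377e-01  1.25688701e-03 -6.07084283e-01]
 [-5.10316866e-05 -1.30563460e-03 -9.99999146e-01  2.33483976e-01]
 [ 0.00000000e+00  0.00000000e+00  0.00000000e+00  1.00000000e+00]]
```

>>> {"name": "drive_tool", "arguments": {
  "deltas": [
    [[0,0,0,0.0346,-0.0201,0.003,-1],[0,0,0,0.0346,-0.0201,0.003,-1],[0,0,0,0.0346,-0.0201,0.003,-1],[0,0,0,0.0346,-0.0201,0.003,-1],[0,0,0,0.0346,-0.0201,0.003,-1],[0,0,0,0.0346,-0.0201,0.003,-1],[0,0,0,0.0346,-0.0201,0.003,-1],[0,0,0,0.0346,-0.0201,0.003,-1]]
  ]
}}

```text
clock: 0.77
position: [0.3793, -0.3843, 0.2099]
orientation: [-3.119, -0.372, 0.0]
force: [1.6, -0.3, 0.2]
width: 0.0855
gripper_force: 0.0
```

>>> {"name": "drive_tool", "arguments": {
  "deltas": [
    [[0,0,0,0.0346,-0.0201,0.003,-1],[0,0,0,0.0346,-0.0201,0.003,-1],[0,0,0,0.0346,-0.0201,0.003,-1],[0,0,-0.12,0,0,0,-1],[0,0,-0.12,0,0,0,-1],[0,0,-0.12,0,0,0,-1],[0,0,-0.12,0,0,0,-1],[0,0,-0.12,0,0,0,-1]]
  ]
}}

```text
clock: 1.43
position: [0.4649, -0.3027, 0.2008]
orientation: [-2.865, -1.286, 0.001]
force: [-0.6, -0.4, 0.1]
width: 0.0851
gripper_force: 0.0
```

>>> {"name": "drive_tool", "arguments": {
  "deltas": [
    [[0,0,-0.12,0,0,0,-1],[0,0,-0.12,0,0,0,-1],[0,0,-0.12,0,0,0,-1],[0,0,-0.12,0,0,0,-1],[0,0,-0.12,0,0,0,-1],[0,0,0,0,0,0,-1],[0,0,0,0,0,0,-1]]
  ]
}}

```text
clock: 2.02
position: [0.4649, -0.3029, 0.2009]
orientation: [-2.368, -2.064, 0.0]
force: [-0.5, 0.5, -0.2]
width: 0.0853
gripper_force: 0.0
```

```bash
python3 - <<'E'
from h import *
s=readout.get_state();np.save('T.npy',pose(s));im=camera('wrist');print(s['q'],pose(s)[:2,:2])
cv2.imwrite('pics/w1.png',im[:,:,::-1])
E
```

```text
[ 0.91579955  0.23722522 -0.48466003  1.67417858  0.1151435   1.25910668
  0.27029206] [[ 0.13652749  0.9906362 ]
 [ 0.99063624 -0.13652736]]
```

View pics/w1.png

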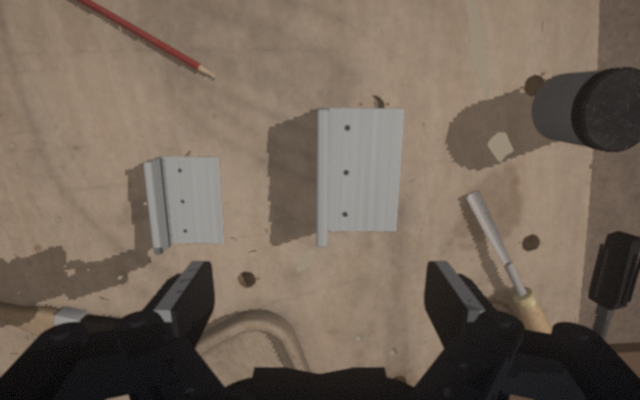

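Wrist view: the flashing is in the middle, leaf edge corners at (403,109) and (398,231), upstand top strip x≈317–328, y 109–245.

```bash
python3 - <<'E'
from h import *
T=np.load('T.npy')
f=onz('wrist',[(403.5,108.5),(397.5,231.5)],.003,T);d=f[0]-f[1];a=np.arctan2(-d[0],d[1]);print(f,np.linalg.norm(d),a)
u=onz('wrist',[(317.5,109),(328.5,109),(317.5,245),(328,245)],.045,T);print(u)
d=u[1]-u[3];print(np.linalg.norm(d),np.arctan2(-d[0],d[1]));m=u.mean(0);print(m,f.mean(0)-.075*np.array([np.cos(a),np.sin(a),0]))
print('tool yaw',np.arctan2(-T[0,0],T[1,0]),'delta in tool',T[:3,:3].T@(m-T[:3,3]))
E
```

```text
[[ 0.54898657 -0.25293952  0.003     ]
 [ 0.53407228 -0.37192089  0.003     ]] 0.1199124766987403 -0.12469940022008756
[[ 0.47142843 -0.24153253  0.045     ]
 [ 0.48012423 -0.2427381   0.045     ]
 [ 0.45517983 -0.35750222  0.045     ]
 [ 0.46440627 -0.35878365  0.045     ]]
0.11710518116235188 -0.13462722485876172
[ 0.46778469 -0.30013912  0.045     ] [ 0.46711179 -0.30310197  0.003     ]
tool yaw -0.13695523763616563 delta in tool [0.00306965 0.0026013  0.15594088]
```

>>> {"name": "drive_tool", "arguments": {
  "deltas": [
    [[0,0,-0.008,0.001,0.0023,0,-1],[0,0,0,0,0,0.035,-1],[0,0,0,0,0,0.035,-1],[0,0,0,0,0,0.035,-1],[0,0,0,0,0,0.03,-1],[0,0,0,0,0,0.02,-1],[0,0,0,0,0,0.009,-1],[0,0,0,0,0,0,-1]]
  ]
}}

```text
clock: 2.73
position: [0.4665, -0.3014, 0.0354]
orientation: [-2.354, -2.075, 0.001]
force: [-1.0, -0.1, 0.1]
width: 0.0853
gripper_force: 0.0
```

>>> {"name": "drive_tool", "arguments": {
  "deltas": [
    [[0,0,0,0,0,0,1],[0,0,0,0,0,0,1],[0,0,0,0,0,0,1],[0,0,0,0,0,0,1],[0,0,0,0,0,0,1],[0,0,0,0,0,0,1],[0,0,0,0,0,0,1],[0,0,0,0,0,0,1]]
  ],
  "squeeze": 70
}}

```text
clock: 3.4
position: [0.4678, -0.3025, 0.0379]
orientation: [2.355, 2.077, 0.0]
force: [-1.6, 0.5, 6.4]
width: 0.0074
gripper_force: 70.0
```

>>> {"name": "drive_tool", "arguments": {
  "deltas": [
    [[0,0,0,0,0,-0.01,1],[0,0,0,0,0,-0.02,1],[0,0,0,0,0,-0.03,1],[0,0,0,0,0,-0.03,1],[0,0,0,0,0,-0.02,1],[0,0,0,0,0,-0.01,1],[0,0,0,0,0,0,1],[0,0,0,0,0,0,1]]
  ]
}}

```text
clock: 4.07
position: [0.4671, -0.3021, 0.1567]
orientation: [-2.356, -2.078, 0.001]
force: [-0.4, -0.9, -2.8]
width: 0.0076
gripper_force: 69.1
```

```bash
python3 - <<'E'
from h import *
s=readout.get_state();np.save('T2.npy',pose(s));im=camera('wrist');sd=camera('side');print(s['position'],s['force'],s['moment'],s['width'])
A=cv2.resize(im[60:400,160:480],None,fx=1.25,fy=1.25);B=cv2.resize(sd[90:200,250:450],None,fx=2,fy=2)
cv2.imwrite('pics/w2f.png',im[:,:,::-1]);cv2.imwrite('pics/s2f.png',sd[:,:,::-1])
o=np.zeros((425,800,3),np.uint8);o[:A.shape[0],:400]=A[:,:400];o[:220,400:]=B
cv2.imwrite('pics/w2.png',o[:,:,::-1])
E
```

```text
[ 0.46711769 -0.30214949  0.15669131] [-0.43007125 -0.92908599 -2.81398687] [ 0.02506639  0.06322173 -0.02583726] 0.0076158381393564714
```

View pics/w2.png

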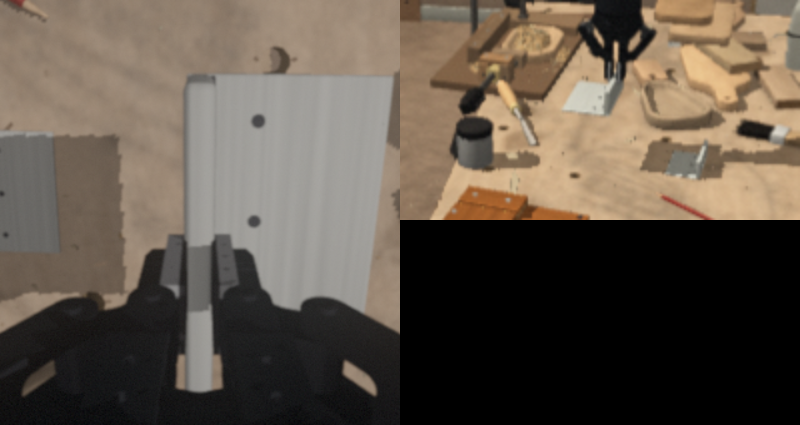

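The flashing is held by its upstand and hangs clear. In full-picture pixels the far leaf corner is at about (473.6,120) and the upstand's far end at about x 310–330, y 125.

```bash
python3 - <<'E'
from h import *
T=np.load('T2.npy');z=T[2,3]
tt=lambda p:(p-T[:3,3])@T[:3,:3]
print('edge',tt(onz('wrist',[(473.6,120),(450.4,306)],z-.035,T)))
print('upst',tt(onz('wrist',[(310.4,125),(330.4,125),(310.4,200),(330.4,200)],z+.007,T)))
# refine: bright mask of leaf right edge
im=cv2.imread('pics/w2f.png');hsv=cv2.cvtColor(im,cv2.COLOR_BGR2HSV)
m=(hsv[...,1]<40)&(hsv[...,2]>110);pts=[]
for row in range(130,290,10):
    c=np.where(m[row,340:500])[0]; pts.append((340+c.max()+1,row)) if len(c) else 0
print(pts);P=tt(onz('wrist',pts,z-.035,T));print(np.polyfit(P[:,0],P[:,1],1))
s=readout.get_state();print(s['q'])
# side-view corner check
print('yaw tool',np.arctan2(-T[0,0],T[1,0]))
E
```

```text
edge [[ 0.06070871  0.07353941  0.03496245]
 [-0.04089744  0.07278351  0.03497296]]
upst [[ 0.06117773 -0.00370506 -0.00700455]
 [ 0.06117047  0.00353178 -0.00700764]
 [ 0.03293718 -0.00391813 -0.00700163]
 [ 0.0329297   0.00374137 -0.0070049 ]]
[(np.int64(475), 130), (np.int64(474), 140), (np.int64(473), 150), (np.int64(471), 160), (np.int64(470), 170), (np.int64(468), 180), (np.int64(467), 190), (np.int64(466), 200), (np.int64(499), 210), (np.int64(500), 220), (np.int64(500), 230), (np.int64(500), 240), (np.int64(460), 250), (np.int64(458), 260), (np.int64(457), 270), (np.int64(456), 280)]
[-0.07341629  0.08043228]
[ 0.90861286  0.28010264 -0.48462319  1.72462044  0.13968665  1.17394792
  0.26050638]
yaw tool -0.12507350063733558
```

>>> {"name": "drive_tool", "arguments": {
  "deltas": [
    [[0,0,0,0.0345,-0.0076,-0.009,1],[0,0,0,0.0345,-0.0076,-0.009,1],[0,0,0,0.0345,-0.0076,-0.009,1],[0,0,0,0.0345,-0.0076,-0.009,1],[0,0,0,0.0345,-0.0076,-0.009,1],[0,0,0,0.0345,-0.0076,-0.009,1],[0,0,0,0.0345,-0.0076,-0.009,1],[0,0,0,0.0345,-0.0076,-0.009,1]]
  ]
}}

```text
clock: 4.83
position: [0.4404, -0.0192, 0.2283]
orientation: [-2.355, -2.077, 0.002]
force: [1.0, 0.2, -0.4]
width: 0.0078
gripper_force: 69.0
```

>>> {"name": "drive_tool", "arguments": {
  "deltas": [
    [[0,0,0,0.0345,-0.0076,-0.009,1],[0,0,0,0.0345,-0.0076,-0.009,1],[0,0,0.046,0,0,0,1],[0,0,0,0,0,0,1],[0,0,0,0,0,0,1],[0,0,0,0,0,0,1]]
  ]
}}

```text
clock: 5.33
position: [0.4347, 0.0484, 0.2462]
orientation: [-2.403, -2.022, 0.002]
force: [0.3, -0.0, -1.9]
width: 0.0076
gripper_force: 69.0
```

```bash
python3 - <<'E'
from h import *
s=readout.get_state();np.save('T3.npy',pose(s));im=camera('wrist');print(s['position'],s['force'])
cv2.imwrite('pics/w3.png',im[:,:,::-1])
E
```

```text
[0.43471529 0.04838994 0.24619523] [ 0.2612269  -0.02138088 -1.92777747]
```

View pics/w3.png

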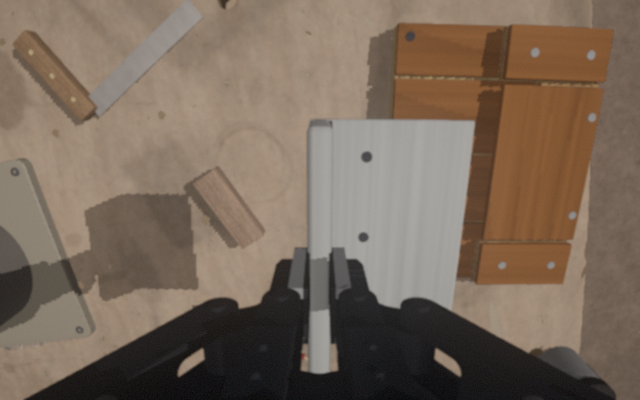

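Wrist view: the upper course top has corners (507,24), (612,28), (565,284) and (477,283). The middle shingle's front corners are about (502,82) and (485,241), its back corners (602,86) and (574,243).

```bash
python3 - <<'E'
from h import *
T=np.load('T3.npy')
P=onz('wrist',[(507,24),(612,28),(565,284),(477,283),(502,82),(602,86),(574,243),(485,241)],.039,T)[:,:2]
Q=np.array([(0,.132),(.1,.132),(.1,-.132),(0,-.132),(0,.0795),(.1,.0795),(.1,-.0795),(0,-.0795)])
a=P.mean(0);b=Q.mean(0);U,S,V=np.linalg.svd((Q-b).T@(P-a));R=(U@V).T
yaw=np.arctan2(R[1,0],R[0,0]);o=a-R@b;print(R,yaw,o);print((P-a)@R+b-Q)
Rw=T[:3,:3];cy=np.arctan2(-T[0,0],T[1,0]);print('toolyaw',cy)
np.savez('roof.npz',o=o,yaw=yaw)
le=T[:3,3]+Rw@[.001,.0745,.0364];print('leaf edge in roof',R.T@(le[:2]-o),le[2])
E
```

```text
[[ 0.98656578  0.16336449]
 [-0.16336449  0.98656578]] -0.16410000536331457 [0.6036073  0.02423485]
[[-1.28108805e-03 -9.98559903e-04]
 [-7.39990750e-05 -1.40072013e-03]
 [ 4.55675294e-04  3.44052172e-04]
 [-4.57107544e-04  4.03631800e-03]
 [-3.73152073e-04  1.08481276e-03]
 [-9.60796823e-04 -9.24906754e-04]
 [ 6.94851256e-04 -3.00466137e-03]
 [ 1.99561701e-03  8.63665224e-04]]
toolyaw -0.17146575322233493
leaf edge in roof [-0.09613116 -0.00331528] 0.20965764687556127
```

>>> {"name": "drive_tool", "arguments": {
  "deltas": [
    [[0,0,-0.004,0.003,0.026,0,1],[0,0,0,0,0.026,0.02,1],[0,0,0,0,0.026,0.03,1],[0,0,0,0,0,0.038,1],[0,0,0,0,0,0.038,1],[0,0,0,0,0,0.03,1],[0,0,0,0,0,0.02,1],[0,0,0,0,0,0,1]]
  ]
}}

```text
clock: 6.05
position: [0.5093, 0.0381, 0.0664]
orientation: [-2.396, -2.024, 0.009]
force: [-0.7, 0.2, -1.1]
width: 0.0077
gripper_force: 69.1
```

>>> {"name": "drive_tool", "arguments": {
  "deltas": [
    [[0,0,0,0,0,0,1],[0,0,0,0,0,0,1],[0,0,0,0,0,0,1]]
  ]
}}

```text
clock: 6.3
position: [0.5137, 0.0393, 0.0729]
orientation: [2.398, 2.027, 0.003]
force: [-0.1, 0.3, -0.6]
width: 0.0081
gripper_force: 69.1
```

```bash
cat >> h.py <<'E'
def rel():
    s=readout.get_state();T=pose(s);d=np.load('roof.npz');c,n=np.cos(d['yaw']),np.sin(d['yaw'])
    R=np.array([[c,-n],[n,c]]);le=T[:3,3]+T[:3,:3]@[.001,.0745,.0364]
    print('edge in roof',R.T@(le[:2]-d['o']),le[2],'dyaw',np.arctan2(-T[0,0],T[1,0])-d['yaw'],'z axis',T[:3,2],'pos',s['position'],'F',s['force'],'M',s['moment'],s['clock'],s['width'])
E
python3 - <<'E'
from h import *
rel();T=pose(readout.get_state());sd=camera('side');w=camera('wrist')
B=cv2.resize(sd[150:270,230:390],None,fx=2.5,fy=2.5,interpolation=2);o=np.zeros((400,800,3),np.uint8);o[:300,:400]=B;o[:,400:]=w[:,200:600]
cv2.imwrite('pics/c4.png',o[:,:,::-1])
E
```

```text
edge in roof [-0.01655821  0.00089979] 0.03669004105754201 dyaw -0.003325809961264109 z axis [ 2.69308117e-03 -2.98470774e-04 -9.99996329e-01] pos [0.51369586 0.03926744 0.07288822] F [-0.0875777   0.33429673 -0.62084541] M [ 0.02586102  0.03005309 -0.02567017] 6.3 0.008124553696920014
```

View pics/c4.png

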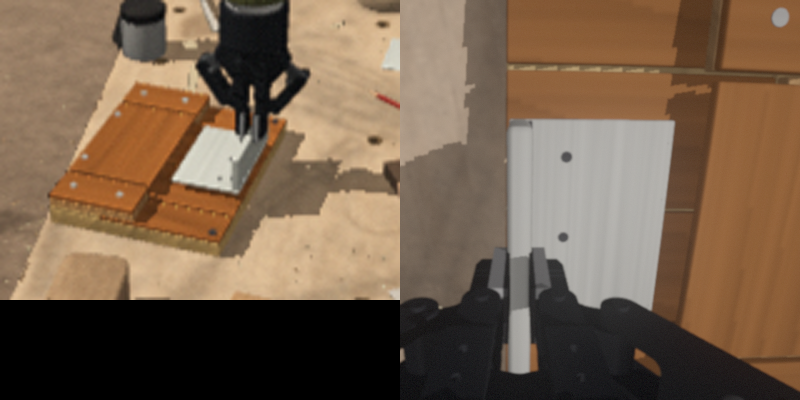

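The leaf lies just in front of the slot, parallel to the step and clear of it. I lower it gently onto the lower course.

>>> {"name": "drive_tool", "arguments": {
  "deltas": [
    [[0,0,0,0,0,0.003,1],[0,0,0,0,0,0.003,1],[0,0,0,0,0,0.002,1],[0,0,0,0,0,0,1],[0,0,0,0,0,0,1],[0,0,0,0,0,0,1]]
  ]
}}

```text
clock: 6.9
position: [0.5125, 0.0395, 0.0632]
orientation: [-2.399, -2.028, 0.0]
force: [0.4, 0.5, -0.9]
width: 0.0076
gripper_force: 69.1
```

>>> {"name": "drive_tool", "arguments": {
  "deltas": [
    [[0,0,0,0,0,0.002,1],[0,0,0,0,0,0,1],[0,0,0,0,0,0,1],[0,0,0,0,0,0,1]]
  ]
}}

```text
clock: 7.23
position: [0.5124, 0.0395, 0.0612]
orientation: [-2.399, -2.028, 0.0]
force: [-1.1, 0.1, -0.9]
width: 0.0075
gripper_force: 69.1
```

```bash
python3 -c "
from h import *
rel()"
```

```text
edge in roof [-0.01794213  0.00092716] 0.02475441584105626 dyaw -0.0028341025580457258 z axis [-1.15424097e-04 -5.75707324e-05 -9.99999992e-01] pos [0.51243136 0.03947557 0.06116226] F [-1.11884841  0.10512941 -0.8781125 ] M [ 0.0065328   0.06057237 -0.02056668] 7.2333 0.007531596337474549
```

>>> {"name": "drive_tool", "arguments": {
  "deltas": [
    [[0,0,0,0,0,0.001,1],[0,0,0,0,0,0,1],[0,0,0,0,0,0,1],[0,0,0,0,0,0,1]]
  ]
}}

```text
clock: 7.57
position: [0.5126, 0.0395, 0.0609]
orientation: [2.399, 2.028, -0.0]
force: [-4.5, -0.8, 8.6]
width: 0.0077
gripper_force: 70.4
```

>>> {"name": "drive_tool", "arguments": {
  "deltas": [
    [[0,0,0,0,0,0.001,1],[0,0,0,0,0,0,1],[0,0,0,0,0,0,1],[0,0,0,0,0,0,1]]
  ]
}}

```text
clock: 7.9
position: [0.5126, 0.0395, 0.0609]
orientation: [2.398, 2.028, -0.001]
force: [-9.6, -1.9, 22.4]
width: 0.0079
gripper_force: 72.2
```

>>> {"name": "drive_tool", "arguments": {
  "deltas": [
    [[0,0,0,0,0,0.001,1],[0,0,0,0,0,0,1],[0,0,0,0,0,0,1],[0,0,0,0,0,0,1]]
  ]
}}

```text
clock: 8.23
position: [0.5126, 0.0395, 0.0608]
orientation: [2.398, 2.027, -0.002]
force: [-16.2, -2.5, 35.3]
width: 0.008
gripper_force: 73.9
```

```bash
python3 -c "
from h import *
rel()"
```

```text
edge in roof [-0.01772027  0.00088401] 0.024409375931035905 dyaw -0.002871047194141163 z axis [ 5.43095605e-05 -2.14647487e-03 -9.99997695e-01] pos [0.51263742 0.03947545 0.06078083] F [-16.18647354  -2.46337452  35.28896492] M [-0.58510935  3.56852803  0.00624853] 8.2333 0.00801187900606336
```

Contact is flat at TCP z≈0.061. I back off about 1 mm clear and slide in.

>>> {"name": "drive_tool", "arguments": {
  "deltas": [
    [[0,0,0,0,0,-0.0045,1],[0,0,0,0,0,0,1],[0,0,0,0,0,0,1],[0,0,0,0,0.004,0,1],[0,0,0,0,0.006,0,1],[0,0,0,0,0.006,0,1],[0,0,0,0,0.004,0,1],[0,0,0,0,0,0,1]]
  ]
}}

```text
clock: 8.9
position: [0.5332, 0.036, 0.0625]
orientation: [-2.399, -2.028, -0.001]
force: [-0.0, -0.5, -1.0]
width: 0.0077
gripper_force: 69.1
```

```bash
python3 -c "
from h import *
rel()"
```

```text
edge in roof [0.0031284  0.00082459] 0.026126049243307553 dyaw -0.003449810747854498 z axis [ 2.22355280e-04  4.98925561e-04 -9.99999851e-01] pos [0.53319679 0.03595728 0.06251538] F [-0.00230046 -0.46171503 -0.96378773] M [-0.03016738  0.08145914 -0.00114262] 8.9 0.007687849767004716
```

>>> {"name": "drive_tool", "arguments": {
  "deltas": [
    [[0,0,0,0,0.004,0,1],[0,0,0,0,0.005,0,1],[0,0,0,0,0.005,0,1],[0,0,0,0,0.005,0,1],[0,0,0,0,0.005,0,1],[0,0,0,0,0.003,0,1],[0,0,0,0,0,0,1],[0,0,0,0,0,0,1]]
  ]
}}

```text
clock: 9.57
position: [0.5588, 0.0317, 0.0626]
orientation: [-2.399, -2.028, 0.0]
force: [-0.8, -0.3, -1.7]
width: 0.008
gripper_force: 69.1
```

>>> {"name": "drive_tool", "arguments": {
  "deltas": [
    [[0,0,0,0,0.003,0,1],[0,0,0,0,0.002,0,1],[0,0,0,0,0,0,1],[0,0,0,0,0,0,1]]
  ]
}}

```text
clock: 9.9
position: [0.5638, 0.0308, 0.0627]
orientation: [2.399, 2.028, -0.0]
force: [0.1, -0.7, -2.2]
width: 0.0076
gripper_force: 69.1
```

```bash
python3 -c "
from h import *
rel()"
```

```text
edge in roof [0.03414094 0.00077043] 0.026279852622533552 dyaw -0.0029072102192279625 z axis [-6.73841705e-06 -4.66639077e-05 -9.99999999e-01] pos [0.563786   0.0308174  0.06267982] F [ 0.12951079 -0.67210555 -2.1572559 ] M [-0.01983721  0.06349053 -0.00912055] 9.9 0.007613851551533497
```

>>> {"name": "drive_tool", "arguments": {
  "deltas": [
    [[0,0,0,0,0.002,0,1],[0,0,0,0,0.001,0,1],[0,0,0,0,0,0,1],[0,0,0,0,0,0,1]]
  ]
}}

```text
clock: 10.23
position: [0.5668, 0.0303, 0.0627]
orientation: [2.399, 2.028, -0.0]
force: [0.1, 0.2, -1.4]
width: 0.0078
gripper_force: 69.1
```

>>> {"name": "drive_tool", "arguments": {
  "deltas": [
    [[0,0,0,0,0.001,0,1],[0,0,0,0,0.001,0,1],[0,0,0,0,0,0,1],[0,0,0,0,0,0,1]]
  ]
}}

```text
clock: 10.57
position: [0.5687, 0.03, 0.0627]
orientation: [2.399, 2.028, -0.0]
force: [-0.1, -0.1, -1.4]
width: 0.0075
gripper_force: 69.1
```

```bash
python3 -c "
from h import *
rel()"
```

```text
edge in roof [0.03915956 0.00076234] 0.026298969767630367 dyaw -0.0028809590983734645 z axis [ 4.00455058e-05 -5.56295755e-05 -9.99999998e-01] pos [0.56873387 0.02998795 0.06269539] F [-0.08773446 -0.11065702 -1.42304251] M [-0.04005693  0.03279105  0.01406257] 10.5667 0.007502587768987735
```

>>> {"name": "drive_tool", "arguments": {
  "deltas": [
    [[0,0,0,0,0.001,0,1],[0,0,0,0,0,0,1],[0,0,0,0,0,0,1]]
  ]
}}

```text
clock: 10.82
position: [0.5697, 0.0298, 0.0627]
orientation: [2.399, 2.028, 0.0]
force: [0.3, -0.0, -1.4]
width: 0.0076
gripper_force: 69.1
```

>>> {"name": "drive_tool", "arguments": {
  "deltas": [
    [[0,0,0,0,0.001,0,1],[0,0,0,0,0,0,1],[0,0,0,0,0,0,1]]
  ]
}}

```text
clock: 11.07
position: [0.5704, 0.0298, 0.0626]
orientation: [-2.399, -2.028, 0.001]
force: [-2.2, 0.8, 0.2]
width: 0.0077
gripper_force: 69.2
```

>>> {"name": "drive_tool", "arguments": {
  "deltas": [
    [[0,0,0,0,0.001,0,1],[0,0,0,0,0,0,1],[0,0,0,0,0,0,1]]
  ]
}}

```text
clock: 11.32
position: [0.5707, 0.0299, 0.0624]
orientation: [-2.398, -2.028, 0.002]
force: [-4.4, 1.7, 1.3]
width: 0.0076
gripper_force: 69.4
```

The batten is reached: resistance builds at edge x≈40–41 mm. Now I press down.

>>> {"name": "drive_tool", "arguments": {
  "deltas": [
    [[0,0,0,0,0,0.001,1],[0,0,0,0,-0.0005,0.0008,1],[0,0,0,0,0,0,1],[0,0,0,0,0,0.0006,1],[0,0,0,0,0,0,1],[0,0,0,0,0,0,1]]
  ]
}}

```text
clock: 11.82
position: [0.5705, 0.0299, 0.0609]
orientation: [-2.398, -2.028, 0.002]
force: [-8.2, 0.1, 11.3]
width: 0.0076
gripper_force: 70.7
```

>>> {"name": "drive_tool", "arguments": {
  "deltas": [
    [[0,0,0,0,0,0.0005,1],[0,0,0,0,0,0,1],[0,0,0,0,0,0,1],[0,0,0,0,0,0,1]]
  ]
}}

```text
clock: 12.15
position: [0.5705, 0.0299, 0.0609]
orientation: [-2.399, -2.028, 0.002]
force: [-11.8, 0.6, 15.3]
width: 0.0079
gripper_force: 71.4
```

```bash
python3 - <<'E'
from h import *
rel();w=camera('wrist');sd=camera('side')
B=cv2.resize(sd[150:270,230:390],None,fx=2.5,fy=2.5,interpolation=2);o=np.zeros((400,800,3),np.uint8);o[:300,:400]=B;o[:,400:]=w[:,200:600]
cv2.imwrite('pics/c5.png',o[:,:,::-1])
E
```

```text
edge in roof [0.04084722 0.0009041 ] 0.02440182826611543 dyaw -0.0028028828164177733 z axis [-1.44391793e-03 -7.31157382e-04 -9.99998690e-01] pos [0.57047523 0.02987102 0.06089977] F [-11.76808952   0.57107719  15.32632204] M [ 0.08833465  2.593857   -0.15451431] 12.15 0.007892483167744086
```

View pics/c5.png

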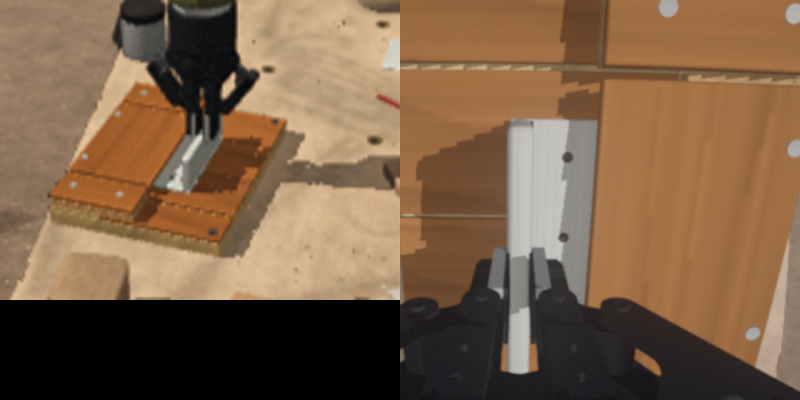

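The leaf is under the flat middle shingle, square and home against the batten. It is pressed with about 15 N while still gripped.

```bash
python3 -c "
from h import *
print(r.job_done())"
```

```text
the job is handed in; nothing more can be done
None
```

I handed the job in with the flashing leaf about 40 mm into the slot against the batten, within about 1 mm of centre, square, and pressed flat at about 15 N in a 70 N grip. The shingle looked flat in the last pictures, but the hand-in returned no verdict.

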